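# Hot pots off the cork: regroup the tea table

### The arm

A 6-joint arm with a two-finger parallel gripper is mounted at the origin on the work surface. World frame = base frame: x ahead of the robot, y to its left, z up, the work surface at z = 0. Lengths are in mm, angles in rad, forces in N, time in s.
With the tool pointing down it reaches from about 350 to 975 mm from the base axis. Payload 7.1 kg.
Tool frame: the origin (TCP) lies midway between the tips of the shut fingers; the grasp point (between the pads) lies 19 mm behind it (ctrl.grasp_offset is the distance from the TCP to the grasp point, in mm); z points along the fingers, y is the line along which they close (so a half turn about z gives the same grasp; the last joint's range is limited). The gripper opens to 88 mm and grips with 3 to 60 N. Pads are 20 mm wide; open, the fingers measure 115 mm over their backs; the gripper's body (75 mm by 178 mm) begins 61 mm behind the grasp point.
Start: joints at [-1.199, 0.423, 1.63, -0, 1.089, -0.019], TCP at [238.096, -577.854, 222.675] pointing down, gripper open.
Joint ranges: [-3, 3], [-0.9, 2.11], [0.09, 2.58], [-1.31, 4.45], [0.11, 2.69], [-2.54, 2.54]. Speed limits (rad/s): [2.39, 2.39, 3.01, 3.14, 3.14, 3.14].

### API

Orientations are given as a rotation vector (axis times angle).
In Python, from workcell import ctrl gives the robot as it stands. The module is installed in compiled form; this text tells all that it offers.
- The arm moves only by the tool servo_tool, never from a script. Its argument "rows" is a list of rows, each a list of 7 numbers: the turn, a rotation vector about the tool's x, y, z as a fraction of full scale, then the shift along the tool's x, y, z as a fraction of full scale, then the finger opening in mm, from 0 to 87.8. A call has 1 to 10 rows; each row is the pose to reach, as a shift and turn from the pose commanded when the call began, along the tool's axes at that moment; what a row does not reach only later rows make up. Full scale, the value 1, is 20 cm for a shift and 1.5 rad for a turn. A row lasts 1/8 s, in which the tool goes at most 62.5 mm and 10.7 degrees, less where a joint would pass 70% of its speed; a pose out of reach is approached as far as the arm can. A call with a number of a shift or a turn outside -1 to 1 is refused whole. A call with a gripper value outside its range is refused whole. The fingers move at their own pace and stop on an object; the grip force is fixed at half the most. Time passes only in rows, so rows that repeat a pose let the fingers close. It gives the time, the measured TCP pose, the force, the opening and the grip force at its end, in the units of the state.
- ctrl.get_obs(): the state, without advancing time (a new reading comes with each control period).
- ctrl.get_image(name): name is "scene" or "side" or "wrist"; returns (picture, depth): 480x640x3 uint8, red, green, blue; 480x640 float32, mm along the optical axis (not along the pixel's ray), 0 where there is no reading.
- ctrl.camera_info(name): a dict with "intrinsics" (3x3 intrinsics, pixels), "R" (3x3) and "t" (3): a world point X has camera coordinates R X + t. Camera axes: x right, y down, z forward; pixel columns grow to the right and rows downward; lengths in mm; the calibration is good to about 2 mm. A picture is of the moment at which its call begins: read the wrist's pose just before it. camera_info takes no time and is no camera call; for the wrist camera it gives the pose at the moment of the call.
- ctrl.close_job(): hands the job in; it is judged then, once.
The state is a dict: "t": time; "qpos": joint angles; "qvel": joint speeds; "joint_torque": joint torques, N m; "ee_pos": TCP position; "orientation": TCP orientation; "ft_force": force on the tool from outside, world axes, zero at the start; "moment": the same for the moment, N m; "width": finger opening in mm; "grasp_force": force on a finger pad.
Only numpy, scipy, OpenCV 4.12 (cv2) and the standard library are available. Lean on these libraries where they do the work, as an engineer would, in place of code of your own. Each camera call takes 0.05 s, during which the arm holds its last target. There are 200 camera calls.

### The job

The hot tagine and the hot teapot have been put down on the cork coasters, while the salt cellar and the pepper mill are standing on the trivet and the little tea tray. Put each where it belongs, upright in the middle of its place: the tagine on the trivet, the teapot on the little round tea tray, the salt cellar on the square cork coaster and the pepper mill on the round cork coaster. Each place holds only one thing, and the empty wooden board is free for parking things on the way; set everything down gently without dropping or tipping it, and leave the amber tea glass where it stands.

Things in the scene. Friction and masses are not known exactly. Their poses are not given: they have to be found in the camera images.
- tagine: Small red-glazed tagine, loose, one rigid piece (lid fixed on), 320-500 g: round dish 96 mm across (widest at 24-30 mm height), cone narrowing to 21 mm at 84 mm height, then a cylindrical knob 26 mm in diameter from 88 to 113 mm; 115 mm tall. Grip the knob from above. Origin: centre of its underside, z up. At the start it stands on one of the two cork coasters.
- teapot: Small stainless teapot, loose, one rigid piece, 255-400 g: round body 76 mm across, 61 mm high, lid knob 22 mm in diameter from 66 to 88 mm height; 90 mm tall. Spout to its -x (63 mm from the axis, 59 mm high), black handle to its +x (66 mm, 52 mm high). Grip the knob from above. Origin: centre of the round body's underside, z up. Starts on the other cork coaster.
- salt_cellar: Square glass salt cellar, loose, 200-315 g: 56 x 56 mm, glass walls 40 mm high, topped by a closed steel lid (does not open) 53 mm square with a small brass hinge at +x and tab at -x; 47 mm tall. Grip across two facing glass sides (along its x or y), 34 mm above the underside. Origin: centre of its underside, z up. Starts on the trivet or the tea tray.
- pepper_mill: Turned wooden pepper mill, loose, 145-225 g: foot 52 mm in diameter, waist 32 mm at about 48 mm height, straight round head 40 mm in diameter from 60 to 100 mm height, steel cap to 110 mm. Grip the head from above. Origin: centre of its underside, z up. Starts on the trivet or the tea tray, where the salt cellar is not.
- trivet: Folded steel trivet: five parallel dark flat bars, together 112 x 108 mm, top 10 mm above its origin. Place of the tagine. Fixed; it does not move. Origin: centre of its underside, on the tray floor.
- tea_tray: Little round stainless tea tray, 128 mm across, its flat floor 120 mm across and 10 mm above its origin, with a rim standing 4 mm above that floor. Place of the teapot. Fixed; it does not move. Origin: centre of its underside, on the tray floor.
- round_coaster: Round cork coaster, 124 mm in diameter, top 10 mm above its origin. Place of the pepper mill. Fixed; it does not move. Origin: centre of its underside, on the tray floor.
- square_coaster: Square cork coaster, 112 x 112 mm, top 10 mm above its origin. Place of the salt cellar. Fixed; it does not move. Origin: centre of its underside, on the tray floor.
- board: Empty dark wooden board, 125 mm (its x) by 95 mm (its y), top 10 mm above its origin: the free spot for parking. Fixed; it does not move. Origin: centre of its underside, on the tray floor.
- tea_glass: Amber tea glass, loose bystander, 54 mm across, 58 mm tall, standing on the tray floor. Origin: centre of its underside. Leave it in place. Other loose bystanders between the places, up to 68 mm across and 52 mm tall: blue bowl, lidded jar, egg cup, napkin ring. Places are 160 mm or more apart (centres); bystanders 120 mm or more from a place's centre. The steel tray's floor is at z = 3 mm.
Things that resemble listed ones, but are neither listed nor needed, are in the scene too. What is shaped like the square_coaster but pink is not meant.

How it is judged (in metres and radians):
At the end, for the whole second after the job is handed in: Tagine on the trivet, teapot on the tea tray, salt cellar on the square coaster, pepper mill on the round coaster: each centre within 15 mm of its place's centre, resting on its top (-3 to +4 mm), upright within 0.1 rad, and at rest (horizontal distance between tagine and trivet below 0.015 m and z of tagine in the frame of trivet between 0.007 and 0.014 m and angle between each of tagine, teapot, salt_cellar, pepper_mill's own z axis and vertical below 0.1 rad and linear speed of each of tagine, teapot, salt_cellar, pepper_mill below 0.02 m/s and angular speed of each of tagine, teapot, salt_cellar, pepper_mill below 0.2 rad/s and horizontal distance between teapot and tea_tray below 0.015 m and z of teapot in the frame of tea_tray between 0.007 and 0.014 m and horizontal distance between salt_cellar and square_coaster below 0.015 m and z of salt_cellar in the frame of square_coaster between 0.007 and 0.014 m and horizontal distance between pepper_mill and round_coaster below 0.015 m and z of pepper_mill in the frame of round_coaster between 0.007 and 0.014 m); the robot touches nothing.
It fails at once if a thing is tipped by more than about 35 degrees (angle between any of tagine, teapot, salt_cellar, pepper_mill's own z axis and vertical above 0.6 rad).
It fails at once if a thing is dropped (falling freely faster than 0.7 m/s, about 25 mm) ((linear speed of tagine above 0.7 m/s and contact force between the fingers and tagine below 0.01 N) or (linear speed of teapot above 0.7 m/s and contact force between the fingers and teapot below 0.01 N) or (linear speed of salt_cellar above 0.7 m/s and contact force between the fingers and salt_cellar below 0.01 N) or (linear speed of pepper_mill above 0.7 m/s and contact force between the fingers and pepper_mill below 0.01 N)).
It fails at once if the amber tea glass is moved by more than 30 mm or knocked over (distance of tea_glass from where it was at the start of the episode above 0.03 m or angle between tea_glass's own z axis and vertical above 0.5 rad).
It also fails if it takes over 136 s, if anything falls off the work surface, if the arm or the gripper's body presses on something with over 40 N, if the wrist force passes 120 N, or if a joint passes its speed limit or range.

## Working session

There is one attempt and no reset: what is moved stays moved. The work goes in short steps, Python scripts to look and compute and a tool call to move; the robot and the scene stay as the last step left them, time stands still between calls to the robot, and variables do not carry over. Pictures are saved under pics/ and viewed, at most 14 in all, crops included, and the job is handed in when it is done.

Besides the shell and the picture viewer there is one more tool, called after "Call:" by a JSON object that holds its "api" and its "payload". servo_tool: Moves the arm, as the interface text tells. Its arguments: {"type":"object","properties":{"rows":{"type":"array","items":{"type":"array","items":{"type":"number"}}}},"required":["rows"]}

```bash
mkdir -p pics
cat > h.py <<'E'
import numpy as np,cv2
from workcell import ctrl
def snap(n,tag):
    ci=ctrl.camera_info(n); im,d=ctrl.get_image(n)
    np.savez(f'{tag}.npz',im=im,d=d,K=ci['intrinsics'],R=ci['R'],t=ci['t'])
    cv2.imwrite(f'pics/{tag}.png',im[:,:,::-1]); return load(tag)
def load(tag):
    z=np.load(f'{tag}.npz'); return {k:z[k] for k in z}
def ray(s,u,v,z):
    d=s['R'].T@np.linalg.inv(s['K'])@np.array([u,v,1.]); c=-s['R'].T@np.array(s['t']).ravel()
    return c+d*(z-c[2])/d[2]
def cloud(s):
    v,u=np.mgrid[0:480,0:640]; p=np.stack([u,v,np.ones_like(u)],-1)@np.linalg.inv(s['K']).T*s['d'][...,None]
    return (p-np.array(s['t']).ravel())@s['R']
E
python3 - <<'E'
from h import *
for n in('scene','side'):
    s=snap(n,n+'0'); print(n,-s['R'].T@s['t'],s['K'][0,0],(s['d']>0).mean())
print(ctrl.get_obs(),ctrl.grasp_offset)
E
```

```text
scene [1221.21658049  174.18775084  919.0861714 ] 574.2445765370212 0.99615234375
side [392.0604909  659.5594419  812.60499783] 433.32266988599395 0.995927734375
{'t': 0.1, 'qpos': array([-1.19902029e+00,  4.23818686e-01,  1.63057174e+00,  6.76019561e-06,
        1.08859240e+00, -1.90217052e-02]), 'qvel': array([-0.0004341 , -0.00197236, -0.00275556,  0.00085334, -0.00290397,
       -0.00010942]), 'joint_torque': array([-1.08793840e-03, -5.45616817e+01, -2.74323159e+01,  6.44124602e-02,
        1.87971425e-02, -1.85050806e-05]), 'ee_pos': array([ 237.91599496, -577.42222714,  221.96197887]), 'orientation': array([-3.08046644e+00, -6.09694052e-01,  3.73736789e-04]), 'ft_force': array([ 0.22588371,  0.19910737, -0.32119985]), 'moment': array([-0.00911814, -0.0114899 ,  0.00153366]), 'grasp_force': 0.0, 'width': 87.59414902761532} 18.700000000000003
```

View pics/scene0.png

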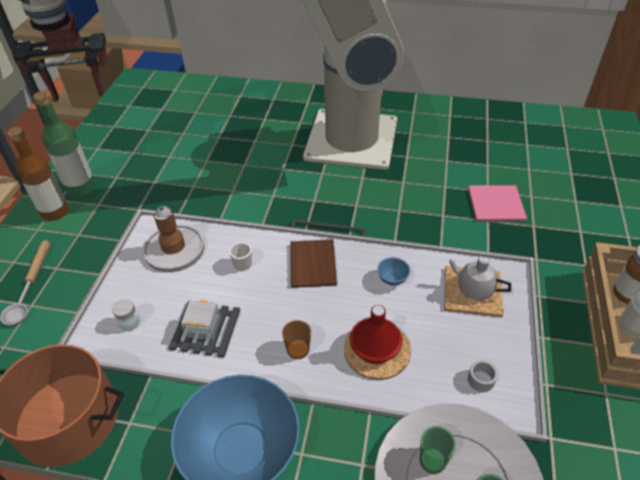

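View pics/side0.png

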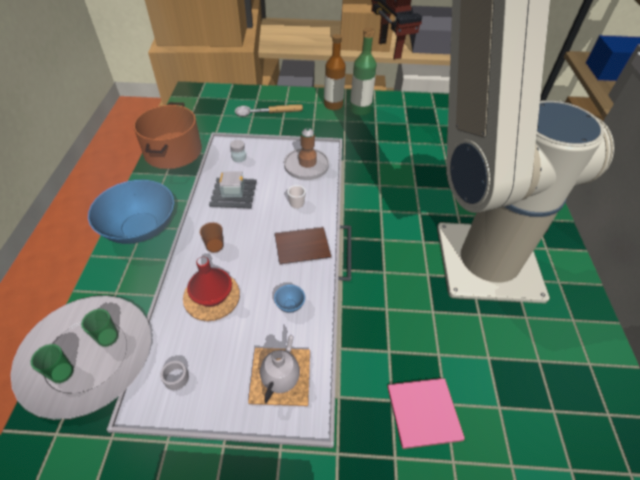

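The scene view shows these things:
- Pepper mill (167,232) on the round steel tea tray (174,246).
- Salt cellar (200,315) on the trivet (205,330). The similar thing at (123,313) is round and stands on the tray floor, so it's the lidded jar.
- Tagine (377,335) on the round cork coaster (378,350).
- Teapot (478,280) on the square cork coaster (474,291). The pink square (497,203) is not meant.
- Board (313,262) and amber glass (297,340).

Next I'll measure them with the depth clouds.

```bash
cat > m.py <<'E'
from h import *
S={n:load(n+'0') for n in('scene','side')}
P=np.concatenate([cloud(S[n]).reshape(-1,3) for n in S]); I=np.concatenate([S[n]['im'].reshape(-1,3) for n in S])
src=np.repeat([0,1],480*640); ok=np.concatenate([S[n]['d'].ravel()>0 for n in S])
hsv=cv2.cvtColor(I[None],cv2.COLOR_RGB2HSV)[0].astype(int)
seed={'mill':(167,232,80),'tray':(174,246,13),'salt':(200,308,60),'trivet':(205,330,13),'tag':(377,315,120),'rco':(378,350,13),'pot':(481,262,95),'sco':(474,291,13),'board':(313,262,13),'glass':(297,330,60),'cup':(241,256,30),'bowl':(394,270,40),'jar':(124,310,50),'ring':(483,375,30)}
def sl(n,zl,zh,r,extra=None):
    c=ray(S['scene'],*seed[n][:2],seed[n][2])
    for k in (0,1,2):
        m=ok&(np.hypot(P[:,0]-c[0],P[:,1]-c[1])<r)&(P[:,2]>zl)&(P[:,2]<zh)
        if k<2:m&=src==k
        if extra is not None:m&=extra
        q=P[m][:,:2].astype(np.float32)
        if len(q)<8: print(n,k,len(q)); continue
        R=cv2.minAreaRect(q);C=cv2.minEnclosingCircle(q)
        print(n,k,len(q),'z',np.percentile(P[m][:,2],[5,50,95]).round(1),'med',np.median(q,0).round(),'rect',np.round(R[0],1),np.round(R[1],1),round(R[2],1),'circ',np.round(C[0],1),round(C[1],1))
cork=(hsv[:,0]>8)&(hsv[:,0]<24)&(hsv[:,1]>90)
sl('tag',103,135,40);sl('rco',8,18,90,cork)
sl('pot',82,110,30);sl('sco',8,18,95,cork)
sl('mill',75,112,40);sl('tray',14,20,85)
sl('salt',53,70,50);sl('trivet',8,17,80,hsv[:,2]<90)
sl('board',9,17,90,hsv[:,2]<140)
for n in('glass','cup','bowl','jar','ring'): sl(n,20,80,50)
E
python3 m.py
```

```text
tag 0 175 z [104.8 118.7 127.3] med [644. 142.] rect [636.4 141.1] [26.  26.3] 55.6 circ [635.9 141.3] 13.9
tag 1 140 z [105.9 120.2 129.1] med [630. 151.] rect [634.  143.1] [25.8 25.8] 61.7 circ [633.9 141.8] 14.3
tag 2 315 z [105.4 119.7 128.6] med [640. 147.] rect [635.1 142. ] [27.4 27.4] 89.0 circ [635.7 142.7] 14.7
rco 0 1160 z [ 9.1 11.6 14.5] med [669. 157.] rect [648.9 149.6] [ 97.5 120. ] 16.0 circ [637.7 147. ] 61.5
rco 1 877 z [11.2 13.9 16.2] med [620. 178.] rect [629.3 161.4] [118.7  90.3] 21.3 circ [633.9 148.5] 59.9
rco 2 2037 z [ 9.5 12.6 15.7] med [656. 171.] rect [636.2 147. ] [120.8 122.3] 26.3 circ [636.9 147.3] 62.4
pot 0 101 z [ 84.1  93.4 101.9] med [472. 319.] rect [467.1 320.2] [21.6 17.8] 74.0 circ [465.9 320.7] 11.2
pot 1 97 z [ 84.   96.7 104.3] med [463. 330.] rect [464.1 322.8] [21.5 20.9] 37.6 circ [464.3 321.9] 11.4
pot 2 198 z [ 84.   94.6 103.4] med [469. 326.] rect [464.9 321.3] [21.4 24.1] 26.2 circ [464.7 321.1] 12.2
sco 0 1253 z [ 9.  11.5 14.2] med [495. 302.] rect [466.6 316.7] [111.7 109.6] 1.8 circ [466.6 316.3] 75.8
sco 1 1611 z [11.4 13.7
[... 2834 characters left out ...]
.7 155.9] [66.6 69.1] 69.6 circ [460.8 156.3] 36.1
jar 0 554 z [22.7 51.4 56.1] med [ 664. -329.] rect [ 658.5 -333.8] [41.7 42.5] 85.3 circ [ 657.9 -333.8] 22.9
jar 1 252 z [23.1 47.8 57.9] med [ 654. -324.] rect [ 655.7 -332.7] [43.2 41.1] 62.4 circ [ 655.7 -333.3] 22.8
jar 2 806 z [22.8 50.7 56.7] med [ 661. -327.] rect [ 657.2 -333.5] [43.1 45.5] 70.0 circ [ 657.3 -332.9] 23.5
ring 0 356 z [21.1 29.6 33.2] med [666. 334.] rect [663.7 333.7] [48.5 47.9] 46.2 circ [664.3 335. ] 26.1
ring 1 330 z [21.3 31.8 35.2] med [664. 336.] rect [664.  334.5] [46.7 48.4] 16.6 circ [664.1 334.3] 24.9
ring 2 686 z [21.1 30.3 34.7] med [665. 335.] rect [663.7 334.2] [49.2 48.1] 5.7 circ [664.3 335. ] 26.1
```

Call:
{"api": "servo_tool", "payload": {"rows": [[0,0,0.06,0.15,-0.08,0,87],[0,0,0.12,0.3,-0.16,0,87],[0,0,0.18,0.45,-0.24,0,87],[0,0,0.24,0.6,-0.32,0,87],[0,0,0.2607,0.75,-0.4,0,87],[0,0,0.2607,0.85,-0.45,0,87],[0,0,0.2607,0.85,-0.45,0,87],[0,0,0.2607,0.85,-0.45,0,87]]}}

```text
t: 1.1
ee_pos: [360.7, -430.2, 222.5]
orientation: [3.142, -0.0, -0.001]
ft_force: [-0.3, -0.3, 0.8]
width: 87.1
grasp_force: 0.0
```

Call:
{"api": "servo_tool", "payload": {"rows": [[0,0,0,0.12,-0.14,-0.03,87],[0,0,0,0.25,-0.29,-0.06,87],[0,0,0,0.38,-0.44,-0.0875,87],[0,0,0,0.487,-0.571,-0.0875,87],[0,0,0,0.487,-0.571,-0.0875,87],[0,0,0,0.487,-0.571,-0.0875,87]]}}

```text
t: 1.85
ee_pos: [457.8, -316.6, 240.0]
orientation: [3.141, -0.001, -0.001]
ft_force: [-0.3, 0.3, 0.4]
width: 87.0
grasp_force: 0.0
```

Run:
```python
from h import *
o=ctrl.get_obs();print(o['ee_pos'],o['orientation'])
s=snap('wrist','w0');P=cloud(s).reshape(-1,3)
def sl(zl,zh,c,r):
    m=(s['d'].ravel()>0)&(np.hypot(P[:,0]-c[0],P[:,1]-c[1])<r)&(P[:,2]>zl)&(P[:,2]<zh);q=P[m][:,:2].astype(np.float32)
    print(zl,len(q)); 
    if len(q)>8: print(cv2.minAreaRect(q),cv2.minEnclosingCircle(q))
for a in((60,110),(100,130),(118,130),(14.5,20)): sl(*a,(458,-316),75)
```

```text
[ 457.76181672 -316.61058768  239.9945254 ] [ 3.14141754e+00 -1.12123544e-03 -7.99530676e-04]
60 265
((467.5282897949219, -319.3387145996094), (37.09146499633789, 12.671076774597168), 89.49581146240234) ((461.1929931640625, -319.282958984375), 18.54582977294922)
100 924
((457.3130187988281, -318.7862548828125), (34.7735595703125, 35.424156188964844), 47.3482551574707) ((457.67791748046875, -319.33233642578125), 18.95482063293457)
118 463
((454.49822998046875, -318.7647399902344), (24.02549171447754, 23.98172378540039), 0.00528443418443203) ((454.5628662109375, -319.3813781738281), 12.734619140625)
14.5 1405
((456.9790954589844, -315.97344970703125), (127.73665618896484, 128.1687774658203), 38.47234344482422) ((456.9693908691406, -316.3346862792969), 64.59764862060547)
```

View pics/w0.png

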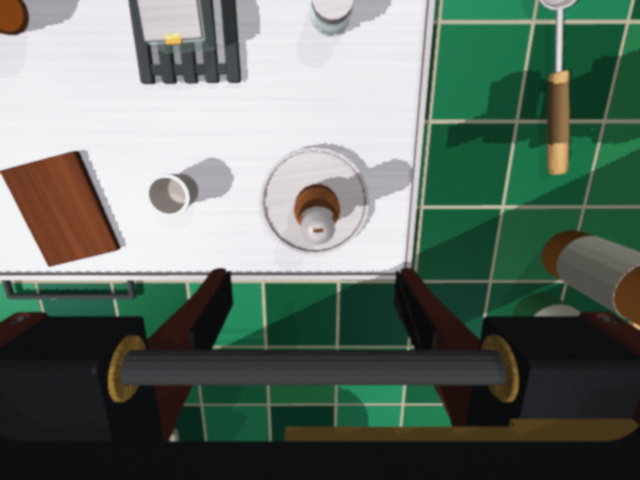

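The wrist view shows the mill (317,215) standing on the tea tray (316,200), with free space around it. The measured heights and sizes agree with the given ones. I'll grip the head with the TCP at z 78.

Call:
{"api": "servo_tool", "payload": {"rows": [[0,0,0,0,0.011,0.2,87],[0,0,0,0,0.011,0.4,87],[0,0,0,0,0.011,0.6,87],[0,0,0,0,0.011,0.74,87],[0,0,0,0,0.011,0.81,87],[0,0,0,0,0.011,0.81,70],[0,0,0,0,0.011,0.81,50],[0,0,0,0,0.011,0.81,20],[0,0,0,0,0.011,0.81,20],[0,0,0,0,0.011,0.81,20]]}}

```text
t: 3.15
ee_pos: [458.8, -318.2, 78.7]
orientation: [3.141, -0.0, 0.001]
ft_force: [0.6, -0.7, 0.5]
width: 40.5
grasp_force: 2.0
```

Call:
{"api": "servo_tool", "payload": {"rows": [[0,0,0,0,0,0,20],[0,0,0,0,0,-0.05,20],[0,0,0,0,0,-0.2,20],[0,0,0,0,0,-0.4,20],[0,0,0,0,0,-0.6,20],[0,0,0,0,0,-0.75,20],[0,0,0,0,0,-0.81,20],[0,0,0,0,0,-0.81,20]]}}

```text
t: 4.15
ee_pos: [458.4, -317.9, 240.5]
orientation: [3.141, -0.0, 0.001]
ft_force: [0.1, 0.1, -1.8]
width: 39.6
grasp_force: 29.9
```

Call:
{"api": "servo_tool", "payload": {"rows": [[0,0,0,0,-0.06,0,20],[0,0,0,-0.01,-0.18,0,20],[0,0,0,-0.02,-0.34,0,20],[0,0,0,-0.03,-0.5,0,20],[0,0,0,-0.04,-0.66,0,20],[0,0,0,-0.057,-0.82,0,20],[0,0,0,-0.057,-0.98,0,20]]}}

```text
t: 5.03
ee_pos: [445.6, -119.4, 239.4]
orientation: [-3.141, -0.001, 0.003]
ft_force: [0.4, 0.9, -1.5]
width: 39.4
grasp_force: 29.9
```

Call:
{"api": "servo_tool", "payload": {"rows": [[0,0,0,0,-0.15,0,20],[0,0,0,0,-0.3,0,20],[0,0,0,0,-0.43,0,20],[0,0,0,0,-0.52,0,20],[0,0,0,0,-0.548,0,20],[0,0,0,0,-0.548,0,20],[0,0,0,0,-0.548,0,20]]}}

```text
t: 5.9
ee_pos: [446.9, -12.6, 240.0]
orientation: [3.141, -0.001, -0.0]
ft_force: [0.6, -1.0, -0.8]
width: 39.3
grasp_force: 29.9
```

Call:
{"api": "servo_tool", "payload": {"rows": [[0,0,0,0,0,0.15,20],[0,0,0,0,0,0.35,20],[0,0,0,0,0,0.55,20],[0,0,0,0,0,0.68,20],[0,0,0,0,0,0.75,20],[0,0,0,0,0,0.785,20],[0,0,0,0,0,0.8,20],[0,0,0,0,0,0.806,20],[0,0,0,0,0,0.806,20],[0,0,0,0,0,0.806,20]]}}

```text
t: 7.15
ee_pos: [447.4, -12.3, 79.4]
orientation: [3.142, -0.0, 0.001]
ft_force: [-1.2, -0.3, -2.2]
width: 39.2
grasp_force: 29.9
```

Call:
{"api": "servo_tool", "payload": {"rows": [[0,0,0,0,0,0.0,45],[0,0,0,0,0,0,55],[0,0,0,0,0,0.0,75],[0,0,0,0,0,0,75],[0,0,0,0,0,-0.15,75],[0,0,0,0,0,-0.35,75],[0,0,0,0,0,-0.6,75],[0,0,0,0,0,-0.806,75],[0,0,0,0,0,-0.806,75]]}}

```text
t: 8.28
ee_pos: [449.1, -12.4, 243.1]
orientation: [3.141, -0.0, 0.011]
ft_force: [-0.2, 0.0, -0.7]
width: 75.2
grasp_force: 0.0
```

Call:
{"api": "servo_tool", "payload": {"rows": [[0,0,0,0.02,-0.15,0,60],[0,0,0,0.04,-0.38,0,60],[0,0,0,0.06,-0.6,0,60],[0,0,0,0.09,-0.8,0,60],[0,0,0,0.09,-1.0,0,60]]}}

```text
t: 8.9
ee_pos: [464.6, 188.8, 238.6]
orientation: [3.141, -0.0, -0.003]
ft_force: [0.1, -0.4, 0.2]
width: 60.2
grasp_force: 0.0
```

Call:
{"api": "servo_tool", "payload": {"rows": [[0,0,0,0,-0.22,0,60],[0,0,0,0,-0.42,0,60],[0,0,0,0,-0.58,0,60],[0,0,0,0,-0.67,0,60],[0,0,0,0,-0.67,0,60],[0,0,0,0,-0.67,0,60]]}}

```text
t: 9.65
ee_pos: [464.9, 320.6, 239.7]
orientation: [3.141, -0.001, -0.001]
ft_force: [0.5, 0.9, -0.3]
width: 60.0
grasp_force: 0.0
```

```bash
cat > w.py <<'E'
from h import *
import sys
def look(tag,c,r,zs):
    o=ctrl.get_obs();print(o['ee_pos'].round(1),o['orientation'].round(3))
    s=snap('wrist',tag);P=cloud(s).reshape(-1,3)
    for zl,zh in zs:
        m=(s['d'].ravel()>0)&(np.hypot(P[:,0]-c[0],P[:,1]-c[1])<r)&(P[:,2]>zl)&(P[:,2]<zh);q=P[m][:,:2].astype(np.float32)
        if len(q)>8: R=cv2.minAreaRect(q);C=cv2.minEnclosingCircle(q);print(zl,zh,len(q),np.round(R[0],1),np.round(R[1],1),round(R[2],1),'c',np.round(C[0],1),round(C[1],1),'zmax',P[m][:,2].max().round(1))
        else: print(zl,len(q))
E
python3 -c "
from w import *
look('w1',(465,321),85,[(82,112),(97,112),(60,80)])"
```

```text
[464.9 320.6 239.7] [ 3.141e+00 -1.000e-03 -1.000e-03]
82 112 218 [462.7 324.2] [20.9 21.3] 89.6 c [462.6 324. ] 11.1 zmax 104.1
97 112 144 [462.6 324.3] [20.7 21.1] 89.8 c [462.4 324.1] 11.0 zmax 104.1
60 80 2738 [462.8 323.3] [ 63.8 110. ] 11.2 c [462.9 323.3] 62.0 zmax 75.3
```

View pics/w1.png

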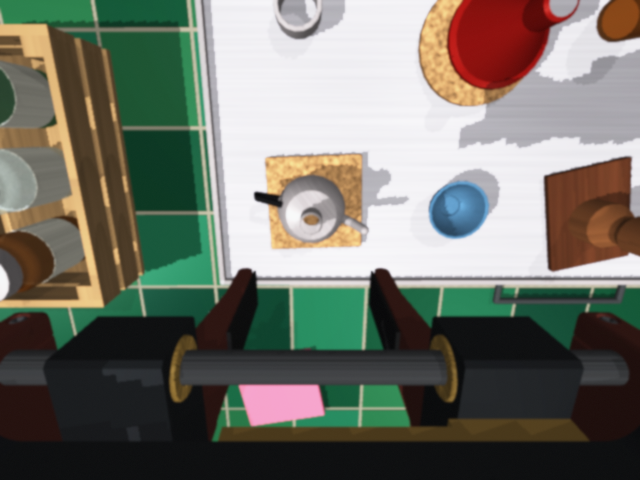

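The wrist view shows the teapot (310,210) on the square cork coaster. Its spout points to -y and its handle to +y, and the mill stands upright on the board (605,225). The knob is at (463.5, 323.5), so I'll grip it there.

Call:
{"api": "servo_tool", "payload": {"rows": [[0,0,0,-0.006,-0.015,0.2,60],[0,0,0,-0.006,-0.015,0.4,60],[0,0,0,-0.006,-0.015,0.6,60],[0,0,0,-0.006,-0.015,0.72,60],[0,0,0,-0.006,-0.015,0.785,60],[0,0,0,-0.006,-0.015,0.785,45],[0,0,0,-0.006,-0.015,0.785,30],[0,0,0,-0.006,-0.015,0.785,10],[0,0,0,-0.006,-0.015,0.785,10],[0,0,0,-0.006,-0.015,0.785,10]]}}

```text
t: 10.95
ee_pos: [464.2, 324.8, 83.7]
orientation: [-3.141, 0.0, -0.001]
ft_force: [0.6, -1.0, 2.7]
width: 21.2
grasp_force: 29.9
```

Call:
{"api": "servo_tool", "payload": {"rows": [[0,0,0,0,0,0,10],[0,0,0,0,0,0,10],[0,0,0,0,0,-0.05,10],[0,0,0,0,0,-0.2,10],[0,0,0,0,0,-0.4,10],[0,0,0,0,0,-0.6,10],[0,0,0,0,0,-0.75,10],[0,0,0,0,0,-0.785,10],[0,0,0,0,0,-0.785,10]]}}

```text
t: 12.08
ee_pos: [463.6, 324.5, 239.7]
orientation: [3.141, -0.0, -0.001]
ft_force: [-0.0, 0.1, -2.5]
width: 21.2
grasp_force: 29.9
```

Call:
{"api": "servo_tool", "payload": {"rows": [[0,0,0,0,0.06,0,10],[0,0,0,0,0.18,0,10],[0,0,0,0,0.34,0,10],[0,0,0,-0.01,0.5,0,10],[0,0,0,-0.02,0.66,0,10],[0,0,0,-0.025,0.82,0,10],[0,0,0,-0.025,0.98,0,10]]}}

```text
t: 12.95
ee_pos: [457.8, 126.2, 239.5]
orientation: [3.141, -0.001, -0.002]
ft_force: [0.7, 1.0, -3.1]
width: 21.4
grasp_force: 29.9
```

Call:
{"api": "servo_tool", "payload": {"rows": [[0,0,0,0,0.16,0,10],[0,0,0,0,0.32,0,10],[0,0,0,0,0.48,0,10],[0,0,0,0,0.64,0,10],[0,0,0,0,0.8,0,10],[0,0,0,0,0.96,0,10]]}}

```text
t: 13.7
ee_pos: [457.3, -65.3, 239.5]
orientation: [3.142, -0.002, -0.002]
ft_force: [-0.2, 0.6, -3.6]
width: 20.7
grasp_force: 29.9
```

Call:
{"api": "servo_tool", "payload": {"rows": [[0,0,0,0,0.16,0,10],[0,0,0,0,0.32,0,10],[0,0,0,0,0.48,0,10],[0,0,0,0,0.64,0,10],[0,0,0,0,0.8,0,10],[0,0,0,0,0.92,0,10],[0,0,0,0,0.98,0,10],[0,0,0,0,1.0,0,10],[0,0,0,0,1.0,0,10]]}}

```text
t: 14.82
ee_pos: [458.4, -263.0, 240.0]
orientation: [-3.141, 0.001, 0.001]
ft_force: [-0.9, 1.1, -3.1]
width: 20.8
grasp_force: 29.9
```

Call:
{"api": "servo_tool", "payload": {"rows": [[0,0,0,0,0.06,0,10],[0,0,0,0,0.16,0,10],[0,0,0,0,0.24,0,10],[0,0,0,0,0.267,0,10],[0,0,0,0,0.267,0.1,10],[0,0,0,0,0.267,0.25,10],[0,0,0,0,0.267,0.4,10],[0,0,0,0,0.267,0.5,10],[0,0,0,0,0.267,0.55,10],[0,0,0,0,0.267,0.55,10]]}}

```text
t: 16.08
ee_pos: [458.6, -316.6, 129.8]
orientation: [-3.141, 0.001, 0.001]
ft_force: [-0.9, 0.3, -2.6]
width: 21.0
grasp_force: 29.9
```

Call:
{"api": "servo_tool", "payload": {"rows": [[0,0,0,0,0,0.08,10],[0,0,0,0,0,0.15,10],[0,0,0,0,0,0.19,10],[0,0,0,0,0,0.21,10],[0,0,0,0,0,0.222,10],[0,0,0,0,0,0.228,10],[0,0,0,0,0,0.228,10],[0,0,0,0,0,0.228,10]]}}

```text
t: 17.08
ee_pos: [458.9, -316.8, 84.8]
orientation: [3.141, -0.0, 0.001]
ft_force: [0.8, 0.4, -3.0]
width: 21.2
grasp_force: 29.9
```

Still about 1 mm above contact: I'll lower it by that much, then release and rise.

Call:
{"api": "servo_tool", "payload": {"rows": [[0,0,0,0,0,0.005,10],[0,0,0,0,0,0.005,10],[0,0,0,0,0,0.005,26],[0,0,0,0,0,0.005,36],[0,0,0,0,0,0.005,55],[0,0,0,0,0,0.005,55],[0,0,0,0,0,-0.15,55],[0,0,0,0,0,-0.4,55],[0,0,0,0,0,-0.65,55],[0,0,0,0,0,-0.778,55]]}}

```text
t: 18.32
ee_pos: [459.7, -317.3, 243.1]
orientation: [3.139, -0.0, 0.005]
ft_force: [-0.1, -1.0, -1.0]
width: 55.3
grasp_force: 0.0
```

Call:
{"api": "servo_tool", "payload": {"rows": [[0,0,0,0.12,-0.09,0,87],[0,0,0,0.32,-0.22,0,87],[0,0,0,0.52,-0.36,0,87],[0,0,0,0.7,-0.49,0,87],[0,0,0,0.86,-0.6,0,87],[0,0,0,0.94,-0.655,0,87],[0,0,0,0.94,-0.655,0,87],[0,0,0,0.94,-0.655,0,87]]}}

```text
t: 19.32
ee_pos: [645.8, -186.5, 240.0]
orientation: [3.142, -0.001, -0.002]
ft_force: [-1.2, -0.5, 0.3]
width: 86.8
grasp_force: 0.0
```

```bash
python3 -c "
from w import *
look('w2',(646.7,-186),50,[(53,70),(20,52)])"
```

```text
[ 645.8 -186.5  240. ] [ 3.142e+00 -1.000e-03 -2.000e-03]
53 70 2556 [ 644.5 -184.8] [58.9 53.6] 4.6 c [ 645.4 -184.8] 36.6 zmax 61.9
20 52 288 [ 647.1 -184.5] [52.8 56. ] 3.5 c [ 646.6 -184.4] 37.3 zmax 52.0
```

View pics/w2.png

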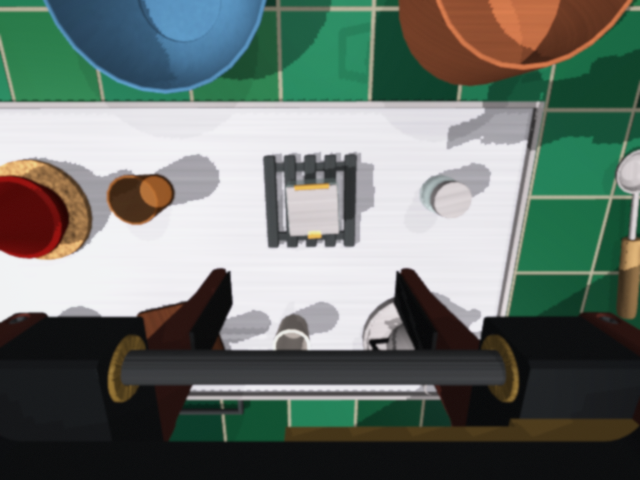

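The wrist view shows the square salt cellar (313,212) on the trivet, with its brass hinge and tab along x. It stands at (645.7, -185), yaw about 4°. I'll grip across its y faces.

Call:
{"api": "servo_tool", "payload": {"rows": [[0,0,-0.02,0,-0.007,0.2,87],[0,0,-0.047,0,-0.007,0.4,87],[0,0,-0.047,0,-0.007,0.6,87],[0,0,-0.047,0,-0.007,0.75,87],[0,0,-0.047,0,-0.007,0.86,87],[0,0,-0.047,0,-0.007,0.93,87],[0,0,-0.047,0,-0.007,0.95,87]]}}

```text
t: 20.25
ee_pos: [646.7, -184.6, 49.8]
orientation: [-3.14, -0.11, 0.001]
ft_force: [-1.0, -0.0, -0.3]
width: 87.0
grasp_force: 0.0
```

Call:
{"api": "servo_tool", "payload": {"rows": [[0,0,0,0,0,0.06,87],[0,0,0,0,0,0.105,87],[0,0,0,0,0,0.105,87],[0,0,0,0,0,0.105,72],[0,0,0,0,0,0.105,60],[0,0,0,0,0,0.105,35],[0,0,0,0,0,0.105,35],[0,0,0,0,0,0.105,35],[0,0,0,0,0,0.105,35]]}}

```text
t: 21.38
ee_pos: [647.2, -184.6, 29.5]
orientation: [3.139, 0.11, 0.001]
ft_force: [-0.2, -1.4, 2.1]
width: 55.9
grasp_force: 30.0
```

Call:
{"api": "servo_tool", "payload": {"rows": [[0,0,0,0,0,-0.03,35],[0,0,0,0,0,-0.12,35],[0,0,0,0,0,-0.3,35],[0,0,0.02,0,0,-0.5,35],[0,0,0.047,0,0,-0.7,35],[0,0,0.047,0,0,-0.88,35],[0,0,0.047,0,0,-0.98,35],[0,0,0.047,0,0,-1.0,35],[0,0,0.047,0,0,-1.0,35]]}}

```text
t: 22.5
ee_pos: [646.2, -184.1, 228.2]
orientation: [-3.141, 0.0, 0.003]
ft_force: [0.9, -0.3, -3.2]
width: 55.1
grasp_force: 30.0
```

Call:
{"api": "servo_tool", "payload": {"rows": [[0,0,0,-0.02,-0.06,0,35],[0,0,0,-0.06,-0.18,0,35],[0,0,0,-0.12,-0.34,0,35],[0,0,0,-0.18,-0.5,0,35],[0,0,0,-0.24,-0.67,0,35],[0,0,0,-0.3,-0.84,0,35]]}}

```text
t: 23.25
ee_pos: [585.2, -13.8, 228.6]
orientation: [-3.141, -0.001, 0.002]
ft_force: [1.0, 1.4, -2.4]
width: 55.7
grasp_force: 30.0
```

Call:
{"api": "servo_tool", "payload": {"rows": [[0,0,0,-0.06,-0.17,0,35],[0,0,0,-0.12,-0.34,0,35],[0,0,0,-0.18,-0.5,0,35],[0,0,0,-0.24,-0.67,0,35],[0,0,0,-0.3,-0.84,0,35]]}}

```text
t: 23.88
ee_pos: [524.9, 153.8, 228.7]
orientation: [-3.142, -0.001, 0.002]
ft_force: [0.4, 0.8, -2.8]
width: 56.1
grasp_force: 30.0
```

Call:
{"api": "servo_tool", "payload": {"rows": [[0,0,0,-0.06,-0.17,0,35],[0,0,0,-0.12,-0.34,0,35],[0,0,0,-0.18,-0.5,0,35],[0,0,0,-0.24,-0.67,0,35],[0,0,0,-0.28,-0.78,0,35],[0,0,0,-0.3,-0.83,0,35],[0,0,0,-0.3,-0.83,0,35],[0,0,0,-0.3,-0.83,0,35]]}}

```text
t: 24.88
ee_pos: [466.8, 317.1, 229.1]
orientation: [3.141, -0.001, -0.0]
ft_force: [0.1, -0.4, -2.8]
width: 55.8
grasp_force: 30.0
```

Call:
{"api": "servo_tool", "payload": {"rows": [[0,0,0,0,-0.004,0.12,35],[0,0,0,0,-0.004,0.3,35],[0,0,0,0,-0.004,0.5,35],[0,0,0,0,-0.004,0.7,35],[0,0,0,0,-0.004,0.83,35],[0,0,0,0,-0.004,0.91,35],[0,0,0,0,-0.004,0.96,35],[0,0,0,0,-0.004,0.985,35],[0,0,0,0,-0.004,0.996,35],[0,0,0,0,-0.004,0.996,35]]}}

```text
t: 26.12
ee_pos: [467.3, 318.7, 30.5]
orientation: [-3.141, 0.0, -0.001]
ft_force: [-0.9, -0.3, -2.6]
width: 55.7
grasp_force: 30.0
```

Call:
{"api": "servo_tool", "payload": {"rows": [[0,0,0,0,0,0,35],[0,0,0,0,0,0.002,58],[0,0,0,0,0,0.002,66],[0,0,0,0,0,0.002,85],[0,0,0,0,0,0.002,85],[0,0,0,0,0,-0.1,85],[0,0,0,0,0,-0.3,85],[0,0,0,0,0,-0.6,85],[0,0,0,0,0,-0.9,85],[0,0,0,0,0,-1.0,85]]}}

```text
t: 27.38
ee_pos: [468.5, 319.5, 234.3]
orientation: [-3.138, 0.0, -0.008]
ft_force: [-0.5, -0.1, 0.0]
width: 84.9
grasp_force: 0.0
```

Call:
{"api": "servo_tool", "payload": {"rows": [[0,0,0,0.12,0.12,-0.05,60],[0,0,0,0.3,0.3,-0.05,60],[0,0,0,0.5,0.5,-0.05,60],[0,0,0,0.68,0.7,-0.05,60],[0,0,0,0.8,0.83,-0.05,60],[0,0,0,0.845,0.878,-0.05,60],[0,0,0,0.845,0.878,-0.05,60],[0,0,0,0.845,0.878,-0.05,60]]}}

```text
t: 28.38
ee_pos: [635.0, 143.9, 239.9]
orientation: [-3.141, -0.001, 0.001]
ft_force: [-0.1, -0.1, 0.3]
width: 60.2
grasp_force: 0.0
```

```bash
python3 -c "
from w import *
look('w3',(635,142),60,[(103,135),(122,135),(32,50)])
look('w4',(466,318),60,[(53,70)])"
```

```text
[635.  143.9 239.9] [-3.141e+00 -1.000e-03  1.000e-03]
103 135 418 [633.4 143.7] [25.8 25.2] 1.4 c [633.4 144. ] 13.0 zmax 129.7
122 135 295 [633.4 144. ] [25.5 25.4] 54.5 c [633.4 144. ] 13.0 zmax 129.7
32 50 1821 [633.4 144.3] [94.7 94.9] 81.1 c [633.2 144.2] 47.9 zmax 50.0
[635. 144. 240.] [-3.141e+00 -2.000e-03  1.000e-03]
53 0
```

View pics/w3.png

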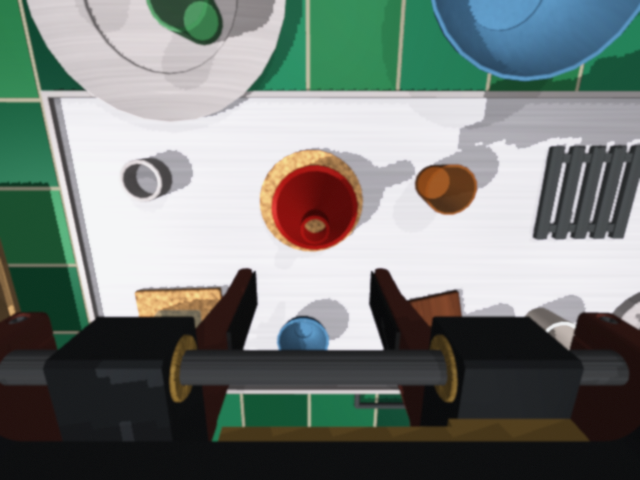

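The wrist view shows the tagine (315,210) on the round coaster and the trivet (590,190) now empty. The knob is at (634, 143.5), so I'll grip it with the TCP at z 105.

Call:
{"api": "servo_tool", "payload": {"rows": [[0,0,0,-0.004,0,0.2,60],[0,0,0,-0.004,0,0.4,60],[0,0,0,-0.004,0,0.56,60],[0,0,0,-0.004,0,0.64,60],[0,0,0,-0.004,0,0.675,60],[0,0,0,-0.004,0,0.675,45],[0,0,0,-0.004,0,0.675,32],[0,0,0,-0.004,0,0.675,10],[0,0,0,-0.004,0,0.675,10],[0,0,0,-0.004,0,0.675,10]]}}

```text
t: 29.72
ee_pos: [635.5, 142.7, 105.6]
orientation: [3.141, -0.0, 0.001]
ft_force: [-0.4, -2.4, 5.2]
width: 25.4
grasp_force: 30.0
```

Call:
{"api": "servo_tool", "payload": {"rows": [[0,0,0,0,0,0,10],[0,0,0,0,0,-0.03,10],[0,0,0,0,0,-0.12,10],[0,0,0,0,0,-0.26,10],[0,0,0,0,0,-0.42,10],[0,0,0,0,0,-0.56,10],[0,0,0,0,0,-0.65,10],[0,0,0,0,0,-0.675,10],[0,0,0,0,0,-0.675,10]]}}

```text
t: 30.85
ee_pos: [634.8, 142.8, 239.6]
orientation: [3.142, -0.0, -0.001]
ft_force: [1.0, 0.0, -4.2]
width: 25.3
grasp_force: 30.0
```

Call:
{"api": "servo_tool", "payload": {"rows": [[0,0,0,0,0.04,0,10],[0,0,0,0.01,0.12,0,10],[0,0,0,0.02,0.24,0,10],[0,0,0,0.04,0.37,0,10],[0,0,0,0.05,0.5,0,10],[0,0,0,0.06,0.63,0,10],[0,0,0,0.068,0.76,0,10],[0,0,0,0.068,0.89,0,10]]}}

```text
t: 31.85
ee_pos: [648.5, -37.9, 239.8]
orientation: [3.141, -0.002, -0.0]
ft_force: [-0.9, -0.2, -3.8]
width: 25.3
grasp_force: 30.0
```

Call:
{"api": "servo_tool", "payload": {"rows": [[0,0,0,0,0.13,0,10],[0,0,0,0,0.26,0,10],[0,0,0,0,0.39,0,10],[0,0,0,0,0.52,0,10],[0,0,0,0,0.63,0,10],[0,0,0,0,0.7,0,10],[0,0,0,0,0.735,0,10],[0,0,0,0,0.738,0,10],[0,0,0,0,0.738,0,10]]}}

```text
t: 32.98
ee_pos: [648.7, -182.1, 240.0]
orientation: [-3.141, -0.001, 0.0]
ft_force: [0.2, 0.5, -4.8]
width: 25.3
grasp_force: 30.0
```

Call:
{"api": "servo_tool", "payload": {"rows": [[0,0,0,0,0,0.08,10],[0,0,0,0,0,0.22,10],[0,0,0,0,0,0.38,10],[0,0,0,0,0,0.5,10],[0,0,0,0,0,0.58,10],[0,0,0,0,0,0.63,10],[0,0,0,0,0,0.655,10],[0,0,0,0,0,0.668,10],[0,0,0,0,0,0.671,10],[0,0,0,0,0,0.671,10]]}}

```text
t: 34.22
ee_pos: [649.0, -182.9, 106.3]
orientation: [3.141, -0.0, 0.001]
ft_force: [0.0, -0.6, -3.3]
width: 25.4
grasp_force: 30.0
```

Call:
{"api": "servo_tool", "payload": {"rows": [[0,0,0,0,0,0.003,10],[0,0,0,0,0,0.003,30],[0,0,0,0,0,0.003,40],[0,0,0,0,0,0.003,60],[0,0,0,0,0,0.003,60],[0,0,0,0,0,-0.1,60],[0,0,0,0,0,-0.3,60],[0,0,0,0,0,-0.55,60],[0,0,0,0,0,-0.671,60],[0,0,0,0,0,-0.671,60]]}}

```text
t: 35.48
ee_pos: [650.2, -183.2, 243.8]
orientation: [3.14, -0.0, 0.009]
ft_force: [-0.4, 0.7, -0.6]
width: 60.2
grasp_force: 0.0
```

Call:
{"api": "servo_tool", "payload": {"rows": [[0,0,0,-0.12,-0.1,0,80],[0,0,0,-0.32,-0.27,0,80],[0,0,0,-0.53,-0.45,0,80],[0,0,0,-0.75,-0.63,0,80],[0,0,0,-0.92,-0.78,0,80],[0,0,0,-1.0,-0.85,0,80],[0,0,0,-1.0,-0.85,0,80],[0,0,0,-1.0,-0.85,0,80]]}}

```text
t: 36.48
ee_pos: [450.1, -13.3, 240.1]
orientation: [3.141, -0.001, 0.002]
ft_force: [1.0, 0.2, 0.0]
width: 80.1
grasp_force: 0.0
```

```bash
python3 -c "
from w import *
look('w5',(447,-12),40,[(75,130),(100,130)])"
```

```text
[450.1 -13.3 240.1] [ 3.141e+00 -1.000e-03  2.000e-03]
75 130 1117 [445.8 -12. ] [35.3 35.7] 45.5 c [446.2 -12.2] 19.0 zmax 124.0
100 130 925 [445.6 -13.6] [35.4 35.4] 15.0 c [446.1 -12.3] 18.9 zmax 124.0
```

Call:
{"api": "servo_tool", "payload": {"rows": [[0,0,0,-0.015,-0.004,0.2,80],[0,0,0,-0.015,-0.004,0.4,80],[0,0,0,-0.015,-0.004,0.6,80],[0,0,0,-0.015,-0.004,0.74,80],[0,0,0,-0.015,-0.004,0.81,80],[0,0,0,-0.015,-0.004,0.81,65],[0,0,0,-0.015,-0.004,0.81,48],[0,0,0,-0.015,-0.004,0.81,20],[0,0,0,-0.015,-0.004,0.81,20],[0,0,0,-0.015,-0.004,0.81,20]]}}

```text
t: 37.78
ee_pos: [446.1, -11.9, 78.5]
orientation: [3.141, -0.0, 0.002]
ft_force: [-0.5, -1.3, 3.6]
width: 39.2
grasp_force: 29.9
```

Call:
{"api": "servo_tool", "payload": {"rows": [[0,0,0,0,0,0,20],[0,0,0,0,0,-0.05,20],[0,0,0,0,0,-0.2,20],[0,0,0,0,0,-0.4,20],[0,0,0,0,0,-0.6,20],[0,0,0,0,0,-0.75,20],[0,0,0,0,0,-0.81,20],[0,0,0,0,0,-0.81,20]]}}

```text
t: 38.78
ee_pos: [445.7, -11.9, 240.2]
orientation: [3.142, -0.0, 0.001]
ft_force: [-0.8, 0.1, -2.3]
width: 39.5
grasp_force: 29.9
```

Call:
{"api": "servo_tool", "payload": {"rows": [[0,0,0,0.05,-0.04,0,20],[0,0,0,0.15,-0.125,0,20],[0,0,0,0.28,-0.234,0,20],[0,0,0,0.42,-0.351,0,20],[0,0,0,0.56,-0.468,0,20],[0,0,0,0.7,-0.585,0,20],[0,0,0,0.83,-0.693,0,20],[0,0,0,0.92,-0.768,0,20],[0,0,0,0.953,-0.796,0,20],[0,0,0,0.953,-0.796,0,20]]}}

```text
t: 40.02
ee_pos: [635.9, 147.5, 238.5]
orientation: [3.141, 0.0, -0.004]
ft_force: [-0.4, -0.7, -2.2]
width: 39.1
grasp_force: 29.9
```

Call:
{"api": "servo_tool", "payload": {"rows": [[0,0,0,0,0,0.12,20],[0,0,0,0,0,0.3,20],[0,0,0,0,0,0.5,20],[0,0,0,0,0,0.66,20],[0,0,0,0,0,0.74,20],[0,0,0,0,0,0.78,20],[0,0,0,0,0,0.8,20],[0,0,0,0,0,0.807,20],[0,0,0,0,0,0.807,20],[0,0,0,0,0,0.807,20]]}}

```text
t: 41.28
ee_pos: [636.7, 147.4, 79.2]
orientation: [-3.141, 0.0, -0.002]
ft_force: [0.6, -0.1, -1.8]
width: 39.6
grasp_force: 29.9
```

Release, rise, and then pull back out of the cameras' view for the check.

Call:
{"api": "servo_tool", "payload": {"rows": [[0,0,0,0,0,0.002,20],[0,0,0,0,0,0.002,45],[0,0,0,0,0,0.002,55],[0,0,0,0,0,0.002,80],[0,0,0,0,0,0.002,80],[0,0,0,0,0,-0.1,80],[0,0,0,0,0,-0.3,80],[0,0,0,0,0,-0.55,80],[0,0,0,0,0,-0.806,80],[0,0,0,0,0,-0.95,80]]}}

```text
t: 42.52
ee_pos: [637.4, 147.5, 273.7]
orientation: [-3.14, 0.0, -0.008]
ft_force: [0.4, 1.1, -0.2]
width: 80.2
grasp_force: 0.0
```

Call:
{"api": "servo_tool", "payload": {"rows": [[0,0,0,-0.15,0.12,0,80],[0,0,0,-0.35,0.3,0,80],[0,0,0,-0.55,0.5,0,80],[0,0,0,-0.75,0.7,0,80],[0,0,0,-0.95,0.8,0,80],[0,0,0,-1.0,0.8,0,80],[0,0,0,-1.0,0.8,0,80],[0,0,0,-1.0,0.8,0,80]]}}

```text
t: 43.52
ee_pos: [437.7, -12.2, 269.2]
orientation: [-3.142, -0.001, -0.003]
ft_force: [0.6, -0.3, -0.4]
width: 79.8
grasp_force: 0.0
```

Run:
```python
from h import *
snap('scene','scene1');S=[snap('side','side1'),load('scene1')]
for k,s in enumerate(S):
  P=cloud(s).reshape(-1,3)
  for n,c,r,zl,zh in(('tag',(648,-182),40,103,135),('pot',(459,-317),30,82,112),('salt',(466,318),55,53,70),('mill',(636,147),35,75,130),('glass',(659,0),50,20,80)):
    m=(np.hypot(P[:,0]-c[0],P[:,1]-c[1])<r)&(P[:,2]>zl)&(P[:,2]<zh);q=P[m][:,:2].astype(np.float32)
    if len(q)>8:C=cv2.minEnclosingCircle(q);print(k,n,len(q),np.round(C[0],1),round(C[1],1),'ztop',np.percentile(P[m][:,2],98).round(1))
    else: print(k,n,len(q))
```

```text
0 tag 102 [ 647.  -183.5] 15.1 ztop 129.3
0 pot 0
0 salt 860 [466.  318.6] 36.7 ztop 61.8
0 mill 372 [633.6 147.3] 20.2 ztop 124.0
0 glass 505 [659.9   0.8] 28.7 ztop 62.7
1 tag 171 [ 649.6 -184.2] 15.2 ztop 127.8
1 pot 87 [ 460.1 -317.7] 11.7 ztop 103.9
1 salt 616 [467.7 316.8] 36.9 ztop 60.2
1 mill 472 [636.2 145.3] 19.9 ztop 122.7
1 glass 722 [6.59e+02 3.00e-01] 27.7 ztop 61.2
```

View pics/scene1.png

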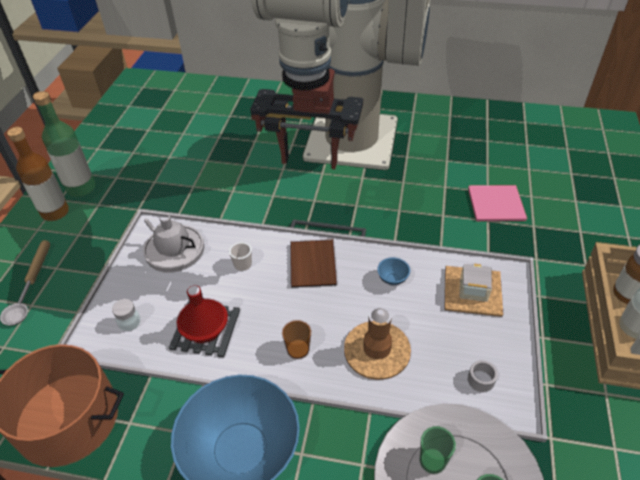

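The scene view shows the teapot (170,240) on the tea tray, the tagine (202,318) on the trivet, the mill (378,335) on the round coaster and the salt cellar (476,283) on the square coaster. All four are upright and within a few mm of their centres, and the glass (297,340) hasn't moved.

```bash
python3 -c "
from workcell import ctrl
print(ctrl.close_job())"
```

```text
the job is handed in; nothing more can be done
None
```

The job is handed in: the tagine, teapot, salt cellar and pepper mill all stand upright within a few mm of the middle of their places, and the tea glass was not moved; no verdict came back from the judging.

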